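Pick out the transducer cartridge with the backing mass and show it to the reader

ROBOT

A 7-joint arm with a two-finger parallel gripper is mounted at the origin on a cart in front of the work surface, level with it; the furniture and walls round the work are solid. World frame = base frame: x ahead of the robot, y to its left, z up, the work surface at z = 0. Lengths are in m, angles in rad, forces in N, time in s.
With the tool pointing down it reaches from about 0.375 to 0.925 m from the base axis. Payload 3.1 kg.
Tool frame: the origin (TCP) lies between the finger pads; the fingertips stand 19 mm ahead of it and the grasp point (between the pads) is the TCP; z points along the fingers, y is the direction in which the jaws open and shut (so a half turn about z gives the same grasp; the last joint's range is limited). The gripper opens to 85 mm and grips with 20 to 120 N. Pads are 22 mm wide; open, the fingers measure 114 mm over their backs; the gripper's body (76 mm by 85 mm) begins 54 mm behind the grasp point. The pads swing forward as they close: fully open they stand 13 mm farther back than shut.
Start: joints at [1.063, 0.383, 0.044, 1.598, -0.018, 1.161, -0.05], TCP at [0.259, -0.596, 0.25] pointing down, gripper open.
Joint ranges: [-2.61, 2.61], [-0.41, 2.15], [-1.48, 1.57], [0, 2.5], [-1.57, 4.71], [0.05, 1.97], [-2.85, 2.85]. Speed limits (rad/s): [2.79, 2.79, 3.14, 3.14, 3.14, 3.14, 3.14].

INTERFACE

Orientations are given as a unit quaternion [x, y, z, w].
In Python, from bench import move_ptp, movel, move_j, move_gripper, pause, inverse_kinematics, read_camera, camera_params, MotionError, sign_off, look_for, tip_of, read_time_s, read_qpos, read_joint_vel, read_effort, read_eef_pos, read_tcp_rot, read_ft_force, read_ft_torque, read_finger_gap gives the robot as it stands. Calls block until the motion is done:
- move_ptp(position, orientation): joint-space move of the TCP to a pose.
- movel(position, orientation=None, speed=0.15): straight line of the TCP; orientation=None keeps the orientation; speed is the mean speed in m/s.
- move_j(angles): joint-space move.
- move_gripper(opening, effort=None): finger opening in m; effort is the grip in N (None keeps the last); returns when the fingers have stopped.
- pause(seconds).
- inverse_kinematics(position, orientation): joint angles nearest the present ones, or None.
- read_camera(name): name is "scene" or "side" or "wrist"; returns the picture (384x512x3 uint8, red, green, blue); there is no depth.
- camera_params(name): a dict with "K" (3x3 intrinsics, pixels), "camera_from_world" (4x4, takes a point from world to camera coordinates). Camera axes: x right, y down, z forward; pixel columns grow to the right and rows downward; lengths in m; the calibration is good to about 2 mm. A picture is of the moment at which its call begins: read the wrist's pose just before it. camera_params takes no time and is no camera call; for the wrist camera it gives the pose at the moment of the call.
A pose or a line that the arm cannot do raises MotionError and nothing moves.
- sign_off(): hands the job in, once; it reports no verdict.
Trained networks look in the newest picture that a camera, given by its name, has taken for a name from the list of things; names that differ only in an ending like _2 or _b are one class to them, and where a whole thing is asked for, a point or a joint stands for the part that bears it (a point fixed in the world has none). Each returns a list of dicts, best first, with "confidence" (0 to 1); they miss things now and then, are a little off and sometimes report something else, mostly with a low value. They report only what shows in the picture. A call takes as long as a camera call. They do not tell look-alikes from the thing itself.
- look_for(camera, name): "at" ([column, row] in pixels, amid what is visible of it).
- tip_of(camera, name): "at" ([column, row] in pixels: a listed point, or the origin of a listed thing).
Readings, each from a call of its own:
- read_time_s(): time.
- read_qpos(): joint angles.
- read_joint_vel(): joint speeds.
- read_effort(): joint torques, N m.
- read_eef_pos(): TCP position.
- read_tcp_rot(): TCP orientation.
- read_ft_force(): force on the tool from outside, world axes, zero at the start.
- read_ft_torque(): the same for the moment, N m.
- read_finger_gap(): finger opening in m.
Only numpy, scipy, OpenCV 4.12 (cv2) and the standard library are available. Lean on these libraries where they do the work, as an engineer would, in place of code of your own. Each camera call takes 0.05 s, during which the arm holds its last target. There are 200 camera calls.

TASK

Two closed transducer cartridges stand loose on the bench and look alike, but only one has its heavy backing mass inside: lift each in turn and judge by the force which is heavier. Seat the lighter one fully in an empty well of the blue rework carrier and let go of it, then hold the heavier one still and upright with its underside about 60 mm above the middle of the code reader's window, and finish while still holding it there. Keep both upright, do not drop them, and leave the cartridges already in the carrier alone.

Things in the scene. Friction and masses are not known exactly. Their poses are not given: they have to be found in the camera images.
- cartridge_a: upright transducer cartridge, 62 mm high: grey body dia. 42 to z 30 mm (foot tapers to 35 in the lowest 7), aluminium flange dia. 52 from z 30 to 35, green neck dia. 36 from z 35 to 62 (grip here, above the flange). Origin: centre of underside. One of two loose look-alikes; about 0.11 kg without the tungsten backing mass, 0.43 kg with it (+-20 %); its insert has a little play.
- cartridge_b: upright transducer cartridge, 62 mm high: grey body dia. 42 to z 30 mm (foot tapers to 35 in the lowest 7), aluminium flange dia. 52 from z 30 to 35, green neck dia. 36 from z 35 to 62 (grip here, above the flange). Origin: centre of underside. One of two loose look-alikes; about 0.11 kg without the tungsten backing mass, 0.43 kg with it (+-20 %); its insert has a little play.
- cartridge_c: upright transducer cartridge, 62 mm high: grey body dia. 42 to z 30 mm (foot tapers to 35 in the lowest 7), aluminium flange dia. 52 from z 30 to 35, green neck dia. 36 from z 35 to 62 (grip here, above the flange). Origin: centre of underside. Light; already in well_1 (underside 8 mm above the bench), stays there.
- cartridge_d: upright transducer cartridge, 62 mm high: grey body dia. 42 to z 30 mm (foot tapers to 35 in the lowest 7), aluminium flange dia. 52 from z 30 to 35, green neck dia. 36 from z 35 to 62 (grip here, above the flange). Origin: centre of underside. Light; already in well_3 (underside 8 mm above the bench), stays there.
- carrier: blue rework carrier fixed to the bench: block 72 (x) x 238 (y) x 38 mm high, four round wells in a row along its y, 60 mm apart, dia. 47, 32 mm deep, chamfered. Origin: centre of underside. A seated cartridge hangs by its flange on the block's top, underside 30 mm below the mouth, flange and neck above.
- reader: code reader fixed to the bench, looking straight up: black housing on a steel foot plate 124 x 100 mm, round window with a ring of lamps in the middle of its top, window 42 mm above the bench. Origin at the centre of its underside.
- reader_focus (a point): the reader's focus, 60 mm straight above the middle of its window (102 mm above the bench): where the underside of the cartridge shown belongs
- well_0 (a point): centre of the mouth of carrier well 0, level with the block's top (38 mm above the bench), z up; empty at the start
- well_1 (a point): centre of the mouth of carrier well 1, level with the block's top (38 mm above the bench), z up; taken by another cartridge
- well_2 (a point): centre of the mouth of carrier well 2, level with the block's top (38 mm above the bench), z up; empty at the start
- well_3 (a point): centre of the mouth of carrier well 3, level with the block's top (38 mm above the bench), z up; taken by another cartridge
Things that resemble listed ones, but are neither listed nor needed, are in the scene too. Leave any yellow look-alike of the cartridge_b alone.

How it is judged:
On the way:
1. the lighter cartridge is seated in an empty well and let go (((((horizontal distance between cartridge_a and well_0 below 0.004 m and z of cartridge_a in the frame of well_0 between -0.036 and -0.025 m) or (horizontal distance between cartridge_a and well_2 below 0.004 m and z of cartridge_a in the frame of well_2 between -0.036 and -0.025 m)) and angle between cartridge_a's own z axis and vertical below 0.12 rad and contact force between carrier and cartridge_a below 3.3 N and contact force between the fingers and cartridge_a below 0.05 N and linear speed of cartridge_a below 0.03 m/s) or (((horizontal distance between cartridge_b and well_0 below 0.004 m and z of cartridge_b in the frame of well_0 between -0.036 and -0.025 m) or (horizontal distance between cartridge_b and well_2 below 0.004 m and z of cartridge_b in the frame of well_2 between -0.036 and -0.025 m)) and angle between cartridge_b's own z axis and vertical below 0.12 rad and contact force between carrier and cartridge_b below 3.3 N and contact force between the fingers and cartridge_b below 0.05 N and linear speed of cartridge_b below 0.03 m/s))), for 0.2 s.
At the end, for the whole second after the job is handed in: Lighter one in an empty well (within 4 mm, flange within 5 mm of the block, upright to 0.12 rad), loading the carrier under 3.3 N, at rest, released; heavier one gripped, still, upright to 0.2 rad, underside within 15 mm sideways and 25 mm in height of the focus, off the reader ((((((horizontal distance between cartridge_a and well_0 below 0.004 m and z of cartridge_a in the frame of well_0 between -0.036 and -0.025 m) or (horizontal distance between cartridge_a and well_2 below 0.004 m and z of cartridge_a in the frame of well_2 between -0.036 and -0.025 m)) and angle between cartridge_a's own z axis and vertical below 0.12 rad and contact force between carrier and cartridge_a below 3.3 N and contact force between the fingers and cartridge_a below 0.05 N and linear speed of cartridge_a below 0.03 m/s) and (horizontal distance between cartridge_b and reader_focus below 0.015 m and z of cartridge_b in the frame of reader_focus between -0.025 and 0.025 m and angle between cartridge_b's own z axis and vertical below 0.2 rad and linear speed of cartridge_b below 0.03 m/s and contact force between the fingers and cartridge_b above 0.5 N and contact force between reader and cartridge_b below 0.05 N)) or ((((horizontal distance between cartridge_b and well_0 below 0.004 m and z of cartridge_b in the frame of well_0 between -0.036 and -0.025 m) or (horizontal distance between cartridge_b and well_2 below 0.004 m and z of cartridge_b in the frame of well_2 between -0.036 and -0.025 m)) and angle between cartridge_b's own z axis and vertical below 0.12 rad and contact force between carrier and cartridge_b below 3.3 N and contact force between the fingers and cartridge_b below 0.05 N and linear speed of cartridge_b below 0.03 m/s) and (horizontal distance between cartridge_a and reader_focus below 0.015 m and z of cartridge_a in the frame of reader_focus between -0.025 and 0.025 m and angle between cartridge_a's own z axis and vertical below 0.2 rad and linear speed of cartridge_a below 0.03 m/s and contact force between the fingers and cartridge_a above 0.5 N and contact force between reader and cartridge_a below 0.05 N)))); the arm keeps its last pose, push and grip.
It fails at once if a loose cartridge falls (faster than 0.6 m/s out of the fingers) ((linear speed of cartridge_a above 0.6 m/s and contact force between the fingers and cartridge_a below 0.05 N) or (linear speed of cartridge_b above 0.6 m/s and contact force between the fingers and cartridge_b below 0.05 N)).
It fails at once if a loose cartridge tips over (more than 0.6 rad) (angle between any of cartridge_a, cartridge_b's own z axis and vertical above 0.6 rad).
It fails at once if a cartridge already in the carrier is moved by more than 10 mm (distance of any of cartridge_c, cartridge_d from where it was at the start of the episode above 0.01 m).
It also fails if it takes over 59 s, if anything falls off the work surface, if the arm or the gripper's body presses on something with over 40 N, if the wrist force passes 120 N, or if a joint passes its speed limit or range.

## Working session

There is one attempt and no reset: what is moved stays moved. The work goes in short steps, each a Python script; the robot and the scene stay as the last script left them, time stands still between calls to the robot, and variables do not carry over. Pictures are saved under pics/ and viewed, about 8 in all and at most 12, crops included, and the job is handed in when it is done.

```bash
ls; mkdir -p pics; cat > h.py <<'E'
from bench import *
import numpy as np, cv2
def pix2w(cam,uv,z,P=None):
    P=P or camera_params(cam);K=np.array(P["K"]);T=np.array(P["camera_from_world"])
    d=T[:3,:3].T@np.linalg.solve(K,[uv[0],uv[1],1.]);c=-T[:3,:3].T@T[:3,3]
    return c+d*(z-c[2])/d[2]
def w2pix(cam,p,P=None):
    P=P or camera_params(cam);K=np.array(P["K"]);T=np.array(P["camera_from_world"])
    q=K@(T[:3,:3]@np.asarray(p)+T[:3,3]);return q[:2]/q[2]
def shot(cam,name):
    im=read_camera(cam);cv2.imwrite(f"pics/{name}.png",im[:,:,::-1]);return im
E
python3 - <<'E'
from h import *
np.set_printoptions(precision=3,suppress=True)
a=shot("scene","s0");b=shot("side","d0")
for c in ("scene","side"):
    T=np.array(camera_params(c)["camera_from_world"]);print(c,-T[:3,:3].T@T[:3,3],T[2,:3])
    for n,z in (("cartridge_a",0),("carrier",0),("reader",0),("well_0",.038),("well_2",.038),("reader_focus",.102)):
        for r in tip_of(c,n): print(c,n,r["confidence"],r["at"],pix2w(c,r["at"],z))
print(read_time_s(),read_tcp_rot(),read_finger_gap(),read_ft_force())
cv2.imwrite("pics/both.png",cv2.resize(np.vstack([a,b]),None,fx=.78,fy=.78)[:,:,::-1])
E
```

```text
pics
scene [-0.235 -0.609  0.489] [ 0.809  0.413 -0.419]
scene cartridge_a 0.74 [272.4, 265.8] [ 0.386 -0.325  0.   ]
scene cartridge_a 0.73 [186.8, 231.5] [ 0.422 -0.091  0.   ]
scene cartridge_a 0.69 [272.9, 208.3] [ 0.61  -0.223 -0.   ]
scene cartridge_a 0.67 [232.7, 251.4] [ 0.396 -0.228 -0.   ]
scene cartridge_a 0.67 [231.4, 193.8] [ 0.64  -0.085  0.   ]
scene cartridge_a 0.52 [253.6, 210.0] [ 0.581 -0.183 -0.   ]
scene carrier 0.93 [248.4, 211.1] [ 0.571 -0.174  0.   ]
scene reader 0.68 [341.3, 243.9] [ 0.523 -0.426  0.   ]
scene reader 0.57 [185.6, 232.2] [ 0.418 -0.091  0.   ]
scene well_0 0.94 [273.5, 207.9] [ 0.547 -0.254  0.038]
scene well_0 0.91 [259.0, 198.1] [ 0.579 -0.2    0.038]
scene well_0 0.66 [226.8, 184.9] [ 0.614 -0.088  0.038]
scene well_0 0.59 [241.4, 195.2] [ 0.575 -0.152  0.038]
scene well_2 0.94 [273.5, 207.9] [ 0.547 -0.254  0.038]
scene well_2 0.91 [259.0, 198.1] [ 0.579 -0.2    0.038]
scene well_2 0.66 [226.8, 184.9] [ 0.614 -0.088  0.038]
scene well_2 0.59 [241.4, 195.2] [ 0.575 -0.152  0.038]
side [0.118 0.163 1.037] [ 0.369 -0.339 -0.866]
side cartrid
[... 269 characters left out ...]
 -0.081  0.   ]
side carrier 0.65 [227.9, 200.6] [ 0.591 -0.17   0.   ]
side reader 0.86 [316.2, 168.9] [ 0.504 -0.422  0.   ]
side well_0 0.86 [212.9, 197.4] [ 0.607 -0.134  0.038]
side well_0 0.83 [194.5, 204.8] [ 0.621 -0.085  0.038]
side well_0 0.82 [258.3, 186.4] [ 0.553 -0.245  0.038]
side well_0 0.71 [240.1, 193.0] [ 0.57  -0.196  0.038]
side well_2 0.86 [212.9, 197.4] [ 0.607 -0.134  0.038]
side well_2 0.83 [194.5, 204.8] [ 0.621 -0.085  0.038]
side well_2 0.82 [258.3, 186.4] [ 0.553 -0.245  0.038]
side well_2 0.71 [240.1, 193.0] [ 0.57  -0.196  0.038]
side reader_focus 0.72 [313.3, 143.8] [ 0.526 -0.415  0.102]
0.7 [0.979 0.204 0.    0.   ] 0.08565587175977833 [ 0.428 -0.039 -0.281]
```

View pics/s0.png

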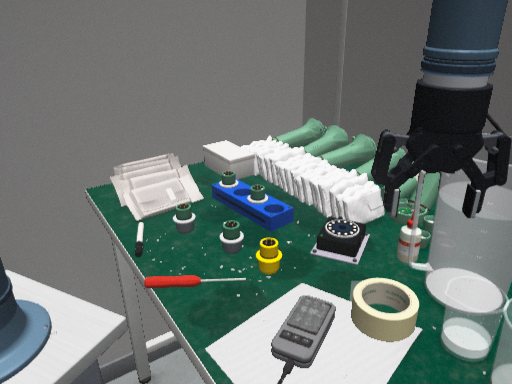

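View pics/d0.png

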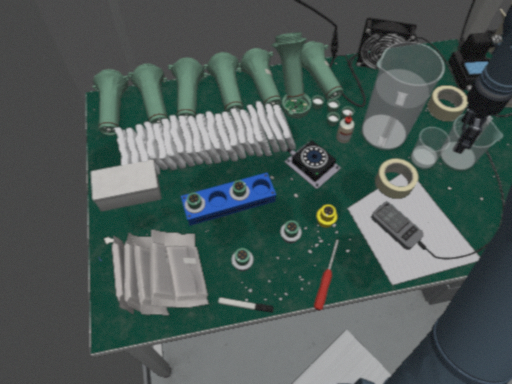

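Candidates for the loose cartridges in the scene picture are (184,216) green/grey, (232,236) green/grey and (269,256), which is yellow and so the decoy. (257,193) and (228,179) are already in the carrier. The empty wells are at (274,208), the −y end (well_0), and at about (241,191) (well_2). I'll take close wrist views next.

```bash
cat >> h.py <<'E'
def q(t): return [np.cos(t/2),np.sin(t/2),0.,0.]
E
python3 - <<'E'
from h import *
np.set_printoptions(precision=4,suppress=True)
for i,(x,y,z) in enumerate([(0.45,-0.17,.30),(0.50,-.33,.30)]):
    move_ptp([x,y,z],q(.41)); pause(.3)
    P=camera_params("wrist");im=shot("wrist",f"w{i}")
    T=np.array(P["camera_from_world"]);print(-T[:3,:3].T@T[:3,3],T[2,:3],read_time_s())
    for n,z in (("cartridge_a",0),("reader",0),("well_0",.038)):
        for r in tip_of("wrist",n): print(n,r["confidence"],r["at"],pix2w("wrist",r["at"],z,P))
for x,y in((.43,-.085),(.40,-.223),(.553,-.245),(.607,-.134),(.51,-.425)):
  for t in(-113,-90,-60,-23,0,24,45,67,90):
    s=inverse_kinematics([x,y,.06],q(np.radians(t)));print(x,y,t,None if s is None else np.array(s))
w=[cv2.imread(f"pics/w{i}.png") for i in(0,1)]
cv2.imwrite("pics/w01.png",cv2.resize(np.vstack(w),None,fx=.78,fy=.78))
E
```

```text
[ 0.5254 -0.1385  0.4222] [-0.2897 -0.125  -0.9489] 2.7667
cartridge_a 0.96 [273.0, 191.9] [ 0.409  -0.2209  0.    ]
cartridge_a 0.91 [311.8, 64.7] [ 0.5772 -0.196   0.    ]
cartridge_a 0.81 [327.2, 240.2] [ 0.3729 -0.3245  0.    ]
cartridge_a 0.8 [182.3, 136.4] [ 0.4313 -0.0797  0.    ]
reader 0.79 [441.8, 172.5] [ 0.5256 -0.4198  0.    ]
well_0 0.88 [349.8, 106.3] [ 0.5499 -0.2515  0.038 ]
[ 0.5757 -0.2962  0.4228] [-0.2886 -0.1262 -0.9491] 3.975
cartridge_a 0.81 [173.7, 50.0] [ 0.5757 -0.1928  0.    ]
cartridge_a 0.7 [215.5, 227.2] [ 0.3778 -0.3257  0.    ]
cartridge_a 0.65 [55.5, 124.3] [ 0.4303 -0.0816  0.    ]
reader 0.84 [322.5, 158.3] [ 0.5295 -0.42    0.    ]
well_0 0.85 [127.4, 4.6] [ 0.5978 -0.1426  0.038 ]
well_0 0.64 [206.5, 89.1] [ 0.5519 -0.25    0.038 ]
0.43 -0.085 -113 [-0.992   0.8702  1.3734  2.2657 -1.0815  1.0146 -2.4839]
0.43 -0.085 -90 [-0.992   0.8702  1.3734  2.2657 -1.0815  1.0146 -2.0824]
0.43 -0.085 -60 [ 0.2196  0.2851 -0.1289  2.221   0.0607  0.6387 -2.5708]
0.43 -0.085 -23 [ 0.2862  0.2894 -0.201   2.2179  0.0953  0.642  -1.9553]
0.43 -0.085 0 [ 0.3303 
[... 2293 characters left out ...]
0.3229  1.7784  0.2384  0.8239 -0.0301]
0.51 -0.425 -113 [ 0.4454  0.6287  0.2475  1.6917 -0.1938  0.8452 -2.7666]
0.51 -0.425 -90 [ 0.4955  0.6227  0.1809  1.689  -0.141   0.8426 -2.4044]
0.51 -0.425 -60 [ 0.5543  0.6183  0.103   1.6857 -0.08    0.8417 -1.9262]
0.51 -0.425 -23 [ 0.6316  0.6166  0.0012  1.6814 -0.001   0.8435 -1.339 ]
0.51 -0.425 0 [ 0.6603  0.6172 -0.0365  1.6798  0.0282  0.8451 -0.959 ]
0.51 -0.425 24 [ 0.6901  0.6185 -0.0758  1.6781  0.0586  0.8472 -0.5624]
0.51 -0.425 45 [ 0.7162  0.6201 -0.1101  1.6767  0.0852  0.8495 -0.2153]
0.51 -0.425 67 [ 0.7486  0.6229 -0.1529  1.6749  0.1182  0.8529  0.1447]
0.51 -0.425 90 [ 0.8025  0.6294 -0.2244  1.6718  0.1737  0.8599  0.5061]
```

View pics/w01.png

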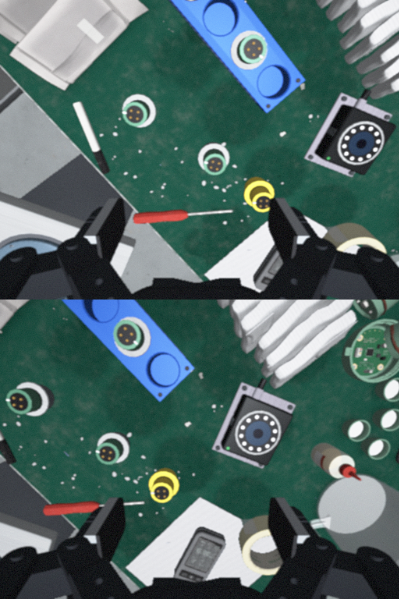

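Wrist views (picture at 0.78 scale, top half): the green loose cartridges are at (137,110) and (214,158), and the yellow decoy is at (262,195). The carrier's empty wells are at (273,82), the end one by the reader (well_0), and (221,17) (well_2). Next I'll take refining views directly above well_0, the reader and the two loose cartridges.

```bash
python3 - <<'E'
from h import *
np.set_printoptions(precision=4,suppress=True)
T0=np.radians(67); w=[]
for k,(n,x,y,z,zz) in enumerate([("reader",.527,-.42,.24,0),("well_0",.5515,-.251,.2,.038),("cartridge_a",.4308,-.081,.2,0),("cartridge_b",.409,-.221,.2,0)]):
    move_ptp([x,y,z],q(T0)); pause(.3)
    for i in range(2):
        P=camera_params("wrist");im=shot("wrist",f"c{k}{i}")
        for r in tip_of("wrist",n): print(n,r["confidence"],r["at"],pix2w("wrist",r["at"],zz,P))
        if n=="reader":
            for r in tip_of("wrist","reader_focus"): print("focus",r["confidence"],r["at"],pix2w("wrist",r["at"],.102,P))
        if i==0 : move_ptp([x+.012,y+.012,z],q(T0)); pause(.2)
    # mark expected rings
    if "cart" in n:
        for zc,rr,c in((.035,.026,(255,0,0)),(.062,.018,(255,0,255))):
            pass
    w.append(im)
print(read_time_s(),read_eef_pos(),read_ft_force())
m=np.vstack([np.hstack(w[:2]),np.hstack(w[2:])])
cv2.imwrite("pics/c.png",cv2.resize(m,None,fx=.78,fy=.78)[:,:,::-1])
E
```

```text
reader 0.66 [249.9, 161.1] [ 0.5262 -0.42    0.    ]
focus 0.97 [247.6, 188.6] [ 0.5245 -0.4202  0.102 ]
reader 0.58 [245.4, 174.9] [ 0.5254 -0.4223  0.    ]
focus 0.88 [242.8, 205.4] [ 0.5254 -0.4218  0.102 ]
well_0 0.73 [251.1, 178.7] [ 0.5519 -0.253   0.038 ]
well_0 0.62 [252.8, 34.3] [ 0.6006 -0.1426  0.038 ]
well_0 0.87 [247.8, 195.0] [ 0.5543 -0.253   0.038 ]
well_0 0.8 [243.7, 56.8] [ 0.5984 -0.1418  0.038 ]
well_0 0.42 [56.6, 72.3] [ 0.4504 -0.0919  0.038 ]
cartridge_a 0.96 [277.2, 281.7] [ 0.4068 -0.2183  0.    ]
cartridge_a 0.76 [251.0, 168.5] [ 0.432  -0.0813  0.    ]
cartridge_a 0.76 [441.4, 99.9] [ 0.6282 -0.0907  0.    ]
cartridge_a 0.71 [418.6, 214.8] [ 0.579 -0.2    0.   ]
cartridge_a 0.61 [284.0, 354.4] [ 0.3752 -0.3215 -0.    ]
cartridge_a 0.96 [433.7, 115.9] [ 0.6282 -0.0903  0.    ]
cartridge_a 0.71 [273.8, 290.6] [ 0.4093 -0.2159  0.    ]
cartridge_a 0.64 [243.9, 184.2] [ 0.429  -0.0818  0.    ]
cartridge_a 0.62 [408.0, 230.2] [ 0.5743 -0.201   0.    ]
cartridge_a 0.55 [284.0, 364.9] [ 0.3797 -0.3255  0.    ]
cartridge_b 0.9 [258.7, 262.5] [ 0.3751 -0.3245  0.    ]
cartridge_b 0.65 [247.7, 170.1] [ 0.4061 -0.2196  0.    ]
cartridge_b 0.65 [408.1, 82.0] [ 0.5804 -0.1993  0.    ]
cartridge_b 0.58 [212.2, 23.7] [ 0.4298 -0.082   0.    ]
cartridge_b 0.83 [206.8, 38.0] [ 0.4315 -0.0806  0.    ]
cartridge_b 0.76 [244.6, 182.2] [ 0.4087 -0.2201  0.    ]
cartridge_b 0.68 [255.9, 271.6] [ 0.378  -0.3239  0.    ]
cartridge_b 0.6 [397.7, 97.0] [ 0.5785 -0.1992  0.    ]
11.0333 [ 0.4205 -0.2095  0.1999] [-0.5513  0.2226 -0.0832]
```

View pics/c.png

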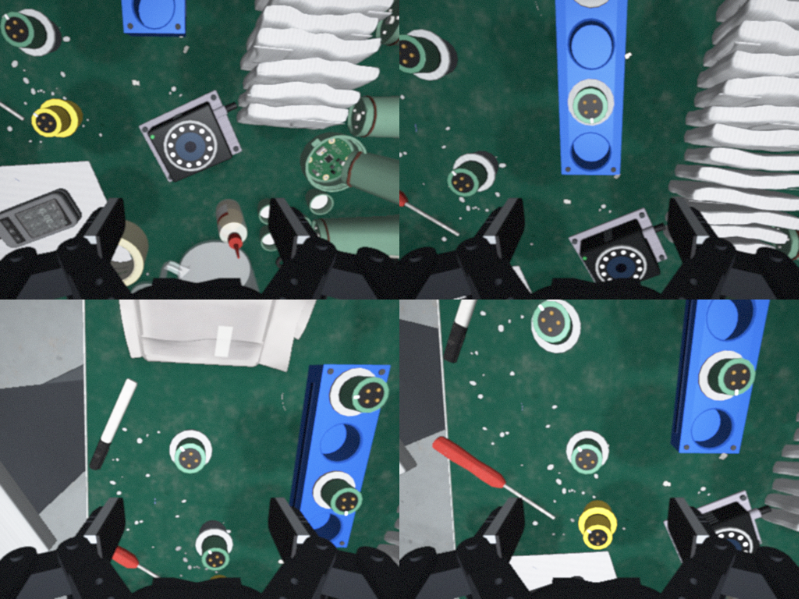

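The wrist view agrees with the earlier fixes. Working positions: well_0 (.553,−.2525), reader (.5255,−.421), loose cartridges P (.4305,−.0815) and Q (.4078,−.220). I'll lift and weigh Q first; the yellow decoy is ~0.11 m from it.

```bash
cat >> h.py <<'E'
T0=np.radians(67.3)
def fz(n=6):
    v=[]
    for _ in range(n): v.append(read_ft_force()); pause(.04)
    return np.mean(v,0)
def pick(x,y,zg=.057,lift=.10):
    move_ptp([x,y,.15],q(T0)); pause(.4); f0=fz()
    movel([x,y,zg],q(T0),speed=.12); f1=fz(3)
    move_gripper(.02,40); g=read_finger_gap(); pause(.2)
    movel([x,y,zg+.03],speed=.06); movel([x,y,.15],speed=.1)
    pause(.5); f2=fz(10)
    print("pre",f0,"down",f1,"held",f2,"dFz",(f2-f0)[2],"gap",g,read_finger_gap(),"t",read_time_s(),read_eef_pos())
    return (f2-f0)[2]
E
python3 - <<'E'
from h import *
np.set_printoptions(precision=3,suppress=True)
pick(.4078,-.220)
shot("wrist","g1")
E
```

```text
pre [-0.036  0.386  0.025] down [ 0.382  0.069 -0.036] held [ 0.043  0.03  -1.148] dFz -1.1730394679239873 gap 0.03541836476063667 0.035194332055187606 t 16.125 [ 0.408 -0.22   0.15 ]
```

View pics/g1.png

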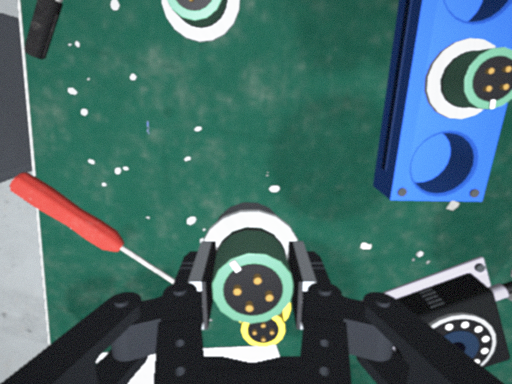

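The picture shows Q gripped by its neck and upright, with its top centre at (253,287). The force change of 1.17 N (0.12 kg) makes it the light one. I'll correct its in-hand offset from this pixel and insert it in steps under force watch.

```bash
python3 - <<'E'
from h import *
np.set_printoptions(precision=4,suppress=True)
P=camera_params("wrist"); tcp=np.array(read_eef_pos())
c=pix2w("wrist",(253,287),.155,P); ex=np.array([np.cos(T0),np.sin(T0)]); off=ex@(c[:2]-tcp[:2]); print("top",c,"off along tool x",off, "across",np.array([ex[1],-ex[0]])@(c[:2]-tcp[:2]))
off=float(np.clip(off,-.003,.003))
w=np.array([.553,-.2525])-off*ex
move_ptp([*w,.15],q(T0)); pause(.3); shot("side","i0"); f0=fz(); print(f0)
movel([*w,.105],speed=.08)
z=.105
while z>.066:
    z=max(z-.004,.0655); movel([*w,z],speed=.05); f=fz(2)-f0
    print(round(z,4),f,np.array(read_eef_pos()))
    if np.linalg.norm(f)>6: print("stop");break
print(read_time_s()); shot("wrist","i1"); 
E
```

```text
top [ 0.4092 -0.2208  0.155 ] off along tool x -0.00020048619573241714 across 0.001646085911426934
[ 0.0743 -0.0258 -1.1255]
0.101 [-0.7169  0.125   0.028 ] [ 0.5532 -0.2524  0.1013]
0.097 [-0.8489 -0.8478 -0.1798] [ 0.553  -0.2523  0.0969]
0.093 [-0.0086 -0.4314 -0.0912] [ 0.553  -0.2523  0.0929]
0.089 [-0.3458  0.0938  0.2658] [ 0.553  -0.2523  0.0888]
0.085 [ 0.1152 -0.4086 -0.4097] [ 0.553  -0.2523  0.0848]
0.081 [-0.2248  0.3632 -0.337 ] [ 0.553  -0.2523  0.0808]
0.077 [-0.2291  0.3302  0.3551] [ 0.553  -0.2523  0.0768]
0.073 [0.1599 0.517  0.2596] [ 0.553  -0.2523  0.0729]
0.069 [-0.0134  0.0674 -0.0431] [ 0.553  -0.2523  0.0689]
0.0655 [1.0195 0.2065 1.0656] [ 0.5538 -0.2525  0.0659]
21.475
```

View pics/i1.png

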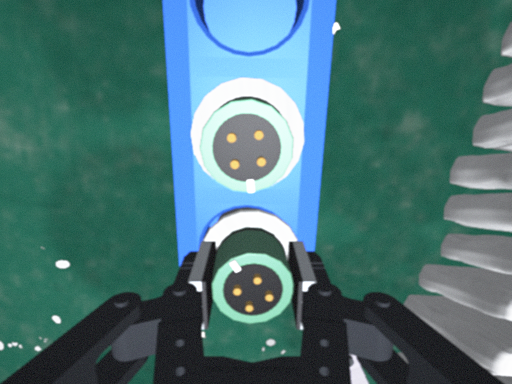

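It went in without binding, and the picture shows the flange on the block at the end well, with about 1 N of upward force at the bottom. I'll release it and then lift and weigh the other one.

```bash
python3 - <<'E'
from h import *
np.set_printoptions(precision=4,suppress=True)
p=read_eef_pos(); movel([.553,-.2525,.0645],speed=.05); print(fz(2))
move_gripper(.07); pause(.2)
movel([.553,-.2525,.2],q(T0),speed=.2); pause(.2)
P=camera_params("wrist");shot("wrist","r1")
for n,z in(("cartridge_a",.008),("well_0",.038)):
    for r in tip_of("wrist",n): print(n,r["confidence"],r["at"],pix2w("wrist",r["at"],z,P))
move_gripper(.085)
pick(.4305,-.0815)
shot("wrist","g2"); shot("side","g2s")
a=cv2.imread("pics/r1.png");b=cv2.imread("pics/g2.png");cv2.imwrite("pics/rg.png",cv2.resize(np.vstack([a,b]),None,fx=.78,fy=.78))
E
```

```text
[-0.673   0.3066  4.9293]
cartridge_a 0.97 [62.0, 54.0] [ 0.4363 -0.0859  0.008 ]
cartridge_a 0.93 [136.2, 281.8] [ 0.3814 -0.3208  0.008 ]
cartridge_a 0.82 [252.5, 170.0] [ 0.5533 -0.2511  0.008 ]
cartridge_a 0.8 [249.9, 109.7] [ 0.5736 -0.1959  0.008 ]
well_0 0.79 [254.6, 34.1] [ 0.6008 -0.1417  0.038 ]
pre [-0.0785  0.0517 -0.0688] down [0.6994 0.1131 0.1835] held [ 0.1226  0.0217 -4.4449] dFz -4.376047747838328 gap 0.034679599168415 0.034698308354028436 t 29.6 [ 0.4305 -0.0815  0.15  ]
```

View pics/rg.png

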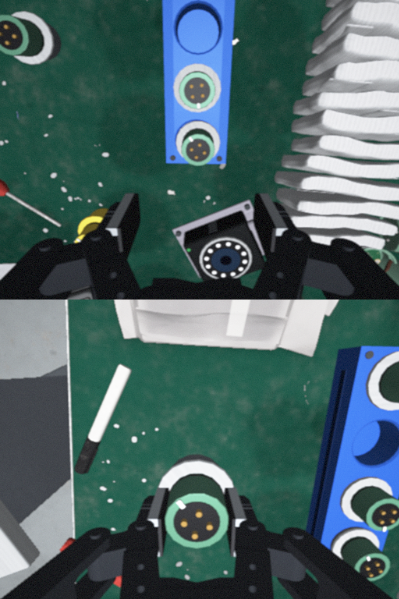

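P weighs 4.38 N (0.45 kg), so it is the heavy one. The seated light cartridge sits in the end well with its flange on the block, at (.5533,−.2511). I'll carry P to the reader.

```bash
python3 - <<'E'
from h import *
np.set_printoptions(precision=4,suppress=True)
movel([.4305,-.0815,.21],speed=.12)
movel([.5255,-.421,.21],q(T0),speed=.12)
movel([.5255,-.421,.159],speed=.08); pause(.8)
print(read_eef_pos(),fz(),read_finger_gap(),np.abs(read_joint_vel()).max(),read_time_s())
P=camera_params("wrist");a=shot("wrist","e");b=shot("side","es")
for r in tip_of("side","cartridge_a"): print(r["confidence"],r["at"],pix2w("side",r["at"],.102),pix2w("side",r["at"],.008))
print("expected side px of held underside",w2pix("side",[.5255,-.421,.102]),"seated",w2pix("side",[.553,-.2525,.008]))
cv2.imwrite("pics/ee.png",cv2.resize(np.vstack([a,b]),None,fx=.78,fy=.78)[:,:,::-1])
E
```

```text
[ 0.5255 -0.421   0.159 ] [ 0.1112  0.1069 -4.6949] 0.034657228342962386 0.0017281012097123988 35.2833
0.83 [325.9, 220.3] [ 0.3488 -0.277   0.102 ] [ 0.3721 -0.3212  0.008 ]
0.77 [196.2, 210.4] [ 0.5738 -0.0627  0.102 ] [ 0.6197 -0.0853  0.008 ]
0.73 [241.6, 195.7] [ 0.5324 -0.1708  0.102 ] [ 0.5741 -0.2044  0.008 ]
0.59 [261.8, 189.4] [ 0.5129 -0.2199  0.102 ] [ 0.5527 -0.2584  0.008 ]
0.48 [314.8, 143.4] [ 0.5247 -0.4189  0.102 ] [ 0.5657 -0.4774  0.008 ]
expected side px of held underside [315.1506 142.789 ] seated [260.1081 190.5665]
```

View pics/ee.png

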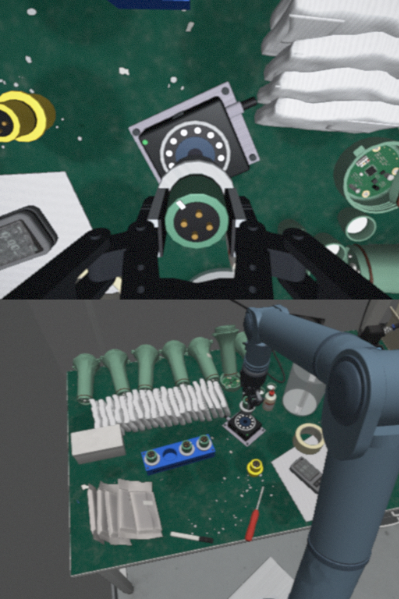

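The pictures show the heavy one held over the reader; the network puts its underside within about 2 mm of the focus. Three cartridges are in the carrier and well_2 is empty. I'll hand in.

```bash
python3 -c "
from bench import *
print(sign_off(),read_time_s())"
```

```text
the job is handed in; nothing more can be done
the job is handed in; nothing more can be done
```

The job is handed in: the lighter cartridge is seated and released in well_0, and the heavier one is held over the code reader. The last clock reading before hand-in was 35.3 s of the 59 s. I viewed 8 pictures.

- **Weighing:** The cartridge at (0.408, −0.220) pulled 1.17 N (about 0.12 kg). The one at (0.431, −0.082) pulled 4.38 N (about 0.45 kg).
- **Seating:** The lighter one went in without binding. I pressed it to about 5 N against the block before opening the fingers. Afterwards the wrist camera placed it within about 1.5 mm of the well centre, with its flange on the block. The side camera's less precise reading was about 6 mm off, though it also misreads the cartridges already in the carrier by several millimetres. I trusted the closer view.
- **Holding:** The heavier one is gripped at a 34.7 mm gap and the joints are almost still. The side camera puts its underside within about 2 mm of the focus sideways, taking its height as 102 mm. The height comes from the arm's position, and I did not measure it separately.
- **Other items:** I touched neither the yellow look-alike nor the two cartridges already in the carrier. In the last pictures they look unmoved.

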